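# Pin back the sprung tensioner arm of an analyser's belt drive

## Task

The belt-drive unit from the analyser is on the bench for a new belt. Take the lock pin, the one with the flat bar head, out of the pin block, swing the sprung tensioner arm back against its spring until it clears the lock hole, and push the pin fully down into the hole so that the arm comes to rest against it and stays back. Then let go.

Things in the scene. Friction and masses are not known exactly. Their poses are not given: they have to be found in the camera images.
- lock_pin: Steel pin upright in a hole (24 deep, lifts straight out) of a white 3-hole block (sizes in mm). Shank 16 dia, 57 long, lowest 8 tapered to an 8 mm nose; on it a bar head 36 long (own x) x 16 thick (y) x 34 tall, 63-97 above the bench: grip across the 16, high up. Origin: nose underside, z up. 91 tall, 120 g. The other two pins are shorter, with a knob and a ball head.
- tension_arm (a joint): Sprung arm's angle, rad: 0 at rest, growing counter-clockwise from above to 1.0; about 0.7 when resting on the pin in the hole. Dark steel bar 24 mm wide, 10-22 mm above the plate, black roller (36 dia) at its end 150 from the pivot. Spring pushes it to 0: under 3 N at 100 mm. Push it with the held pin, nose some mm above the plate, from its pulley side round to the hole.
- lock_hole (a point): Centre of the mouth of the round, bevelled hole, 20 dia, 32 deep, in the top of a fixed aluminium plate 280 x 220 x 36 mm (top 36 above the bench). z up, x along its long edges to the two pulleys (48 dia) at x 132, y 70 and -80 mm from here, y along its short edges. Pin home: nose 32 below this point, head 3 above the arm. Nothing on the plate stands over 27 above it.
- pivot (a point): The arm's pivot axis at the plate's top, 100 mm from lock_hole (at x 52, y -85 mm in lock_hole's axes; same axes). At joint 0 the arm points along +y from here; at q it is turned by q counter-clockwise. The pin pushing the bar's side stays 20 mm from the bar's centreline.
Things that resemble listed ones, but are neither listed nor needed, are in the scene too. What is shaped like the lock_pin but blue or turquoise is not meant.

How it is judged:
At the end, for the whole second after the job is handed in: The lock pin is in the lock hole, its nose at least 22 mm below the plate's top and within 12 mm of the hole's axis, tilted less than 17 degrees, and the released arm rests against it at 0.64 to 0.88 rad; both are still (value of joint tension_arm between 0.64 and 0.88 rad and horizontal distance between lock_pin and lock_hole below 0.012 m and z of lock_pin in the frame of lock_hole below -0.022 m and angle between lock_pin's own z axis and vertical below 0.3 rad and linear speed of lock_pin below 0.02 m/s and velocity of joint tension_arm between -0.05 and 0.05 rad/s); the robot touches nothing.
It also fails if it takes over 42 s, if anything falls off the work surface, if the arm or the gripper's body presses on something with over 40 N, if the wrist force passes 120 N, or if a joint passes its speed limit or range.

## Robot

A 7-joint arm with a two-finger parallel gripper is mounted at the origin on the work surface. World frame = base frame: x ahead of the robot, y to its left, z up, the work surface at z = 0. Lengths are in m, angles in rad, forces in N, time in s.
With the tool pointing down it reaches from about 0.35 to 0.9 m from the base axis. Payload 8.1 kg.
Tool frame: the origin (TCP) lies on the centre line of the jaws, within the pads' length; the fingertips stand 19 mm ahead of it and the grasp point (between the pads) is the TCP; z points along the fingers, y is the direction in which the jaws open and shut (so a half turn about z gives the same grasp; the last joint's range is limited). The gripper opens to 92 mm and grips with 3 to 60 N. Pads are 19 mm wide; open, the fingers measure 130 mm over their backs; the gripper's body (75 mm by 190 mm) begins 47 mm behind the grasp point.
Start: joints at [-1.396, 0.434, 0.025, 1.573, -0.012, 1.134, -0.075], TCP at [0.171, 0.601, 0.246] pointing down, gripper open.
Joint ranges: [-2.62, 2.62], [-0.44, 2.09], [-1.27, 1.32], [0.08, 2.57], [-1.32, 4.46], [0.12, 2], [-2.74, 2.74]. Speed limits (rad/s): [2.22, 2.22, 3.01, 3.01, 3.14, 3.14, 3.14].

## Interface

Orientations are given as a rotation vector (axis times angle).
In Python, from cell import monitor, imaging, workorder, outline_of gives the robot as it stands.
- The arm moves only by the tool move_arm, never from a script. Its argument "series" is a list of rows, each a list of 6 numbers: the shift along the world's x, y, z in cm, then the turn, a rotation vector about the world's x, y, z in degrees. A call has 1 to 8 rows; each row shifts and turns the commanded pose from where the row before left it; what a row does not reach is not made up. A row lasts 1/10 s, in which the tool goes at most 50 mm and 8.59 degrees, less where a joint would pass 70% of its speed; a pose out of reach is approached as far as the arm can. A call with a gripper value outside its range is refused whole. "grip" is the opening, from 0 (shut) to 1 (fully open), set as the call begins (left out, the last holds). The fingers move at their own pace and stop on an object; "force" is the grip in N (left out, the last holds). Time passes only in rows, so rows that do not move let the fingers close. It gives the time, the measured TCP pose, the force and the opening at its end, in the units of the state.
- monitor.observe(): the state, without advancing time (a new reading comes with each control period).
- imaging.get_image(name): name is "scene" or "top"; returns a dict with "color" (400x640x3 uint8, red, green, blue), "fx", "fy", "cx", "cy" (pixels), "dist_coeffs" ([k1, k2, p1, p2, k3] as OpenCV has them; the pictures are not rectified), "rvec" (rotation vector, rad) and "tvec" (3), from world to camera coordinates, as OpenCV has them. Camera axes: x right, y down, z forward; pixel columns grow to the right and rows downward; lengths in m; the calibration is good to about 2 mm. A picture is of the moment at which its call begins. There is no depth.
- workorder.sign_off(): hands the job in, once; it reports no verdict.
Trained networks look in the newest picture that a camera, given by its name, has taken for a name from the list of things; names that differ only in an ending like _2 or _b are one class to them, and where a whole thing is asked for, a point or a joint stands for the part that bears it (a point fixed in the world has none). Each returns a list of dicts, best first, with "p" (0 to 1); they miss things now and then, are a little off and sometimes report something else, mostly with a low value. They report only what shows in the picture. A call takes as long as a camera call. They do not tell look-alikes from the thing itself.
- outline_of(camera, thing): "mask" (400x640 bool, what is visible of it) and "rect" ([left, top, width, height] in pixels, round what is visible of it).
The state is a dict: "clock": time; "joints": joint angles; "dq": joint speeds; "joint_efforts": joint torques, N m; "position": TCP position; "ee_rot": TCP orientation; "force": force on the tool from outside, world axes, zero at the start; "ft_torque": the same for the moment, N m; "width": opening from 0.0 (shut) to 1.0 (fully open).
Only numpy, scipy, OpenCV 4.12 (cv2) and the standard library are available. Lean on these libraries where they do the work, as an engineer would, in place of code of your own. Each camera call takes 0.05 s, during which the arm holds its last target. There are 200 camera calls.

## Working session

There is one attempt and no reset: what is moved stays moved. The work goes in short steps, Python scripts to look and compute and a tool call to move; the robot and the scene stay as the last step left them, time stands still between calls to the robot, and variables do not carry over. Pictures are saved under pics/ and viewed, about 8 in all and at most 12, crops included, and the job is handed in when it is done.

Besides the shell and the picture viewer there is one more tool, called after "Request:" by a JSON object that holds its "name" and its "arguments". move_arm: Moves the arm, as the interface text tells. Its arguments: {"type":"object","properties":{"series":{"type":"array"},"grip":{"type":"number"},"force":{"type":"number"}},"required":["series"]}

```bash
mkdir -p pics; cat > h.py <<'E'
import numpy as np, cv2
from cell import monitor, imaging, workorder, outline_of
def cam(n):
    d=imaging.get_image(n); K=np.array([[d['fx'],0,d['cx']],[0,d['fy'],d['cy']],[0,0,1]]); return d,K,np.array(d['dist_coeffs'],float),np.array(d['rvec'],float),np.array(d['tvec'],float)
def ray(c,uv):
    d,K,D,r,t=c; R=cv2.Rodrigues(r)[0]; p=cv2.undistortPoints(np.array([[uv]],float),K,D)[0,0]
    return -R.T@t, R.T@np.array([p[0],p[1],1])
def atz(c,uv,z):
    o,v=ray(c,uv); return o+v*(z-o[2])/v[2]
def proj(c,P):
    d,K,D,r,t=c; return cv2.projectPoints(np.array(P,float).reshape(-1,1,3),r,t,K,D)[0][:,0]
def save(c,f): cv2.imwrite('pics/'+f,c[0]['color'][:,:,::-1])
E
python3 - <<'E'
from h import *
print(monitor.observe())
for n in('scene','top'):
    c=cam(n); save(c,n+'1.png'); print(n,c[1][0,0],ray(c,(320,200)))
    for t in('lock_pin','tension_arm','lock_hole','pivot'):
        try:
            for o in outline_of(n,t): print(n,t,round(o['p'],2),o['rect'])
        except Exception as e: print(t,e)
E
```

```text
{'clock': 0.0, 'joints': array([-1.39556074,  0.43524839,  0.02499142,  1.57411785, -0.01160046,
        1.13402026, -0.07506615]), 'dq': array([-1.39966622e-04, -2.36963392e-03,  1.88364940e-04, -1.05014509e-03,
       -6.36078887e-05,  1.63612320e-03, -2.85920550e-03]), 'joint_efforts': array([-3.11458916e-04, -6.67839932e+01,  9.85480249e-01, -3.14460003e+01,
       -6.03160984e-02,  4.25130478e-02,  1.79669028e-04]), 'position': array([0.17134846, 0.60053115, 0.24492137]), 'ee_rot': array([-4.35093253e-01, -3.11124381e+00,  2.58732758e-03]), 'force': array([-0.08645325, -0.20771539, -0.30882023]), 'ft_torque': array([ 0.02416575, -0.0313481 ,  0.01904462]), 'width': 0.9987688424469654}
scene 392.52990340100257 (array([ 1.2109909 , -0.17379267,  0.62494446]), array([-0.7153181 ,  0.29152271, -0.63518452]))
scene lock_pin 0.9 [413.2, 181.1, 19.5, 32.3]
scene lock_pin 0.84 [389.4, 155.1, 17.6, 30.9]
scene lock_pin 0.74 [376.9, 140.3, 15.3, 33.0]
scene tension_arm 0.75 [205.1, 199.8, 87.2, 30.7]
scene lock_hole 0.77 [203.8, 170.3, 109.4, 105.3]
scene pivot 0.8 [200.8, 170.7, 114.4, 105.7]
top 371.32548295995565 (array([0.4319485 , 0.07837672, 0.73994755]), array([ 0.17415072, -0.0087698 , -0.98468644]))
top lock_pin 0.76 [185.3, 193.8, 24.5, 22.5]
top lock_pin 0.67 [184.4, 139.7, 22.4, 27.0]
top lock_pin 0.58 [171.2, 248.8, 25.5, 9.1]
top tension_arm 0.72 [349.4, 194.2, 98.0, 32.2]
top lock_hole 0.7 [321.2, 139.6, 135.5, 158.4]
top pivot 0.79 [322.6, 137.0, 127.6, 164.6]
```

View pics/top1.png

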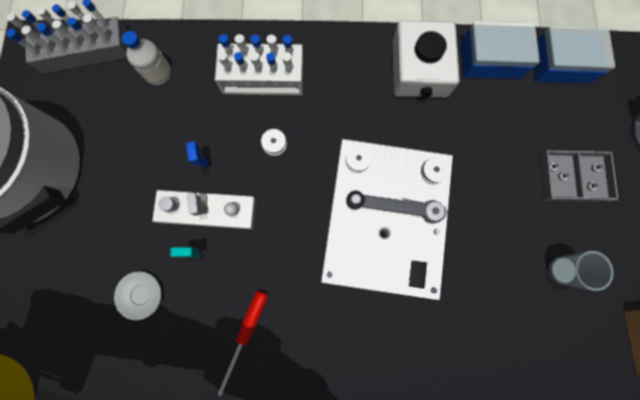

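View pics/scene1.png

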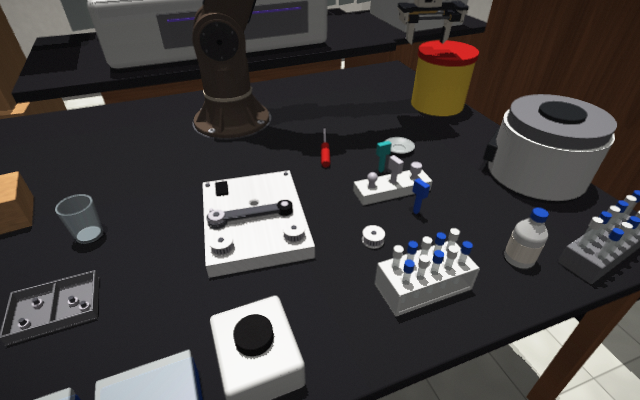

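Up in the top picture is +x and left is +y. These could be taken for the lock pin (top-picture pixels):
- Steel bar head in the block: (196,203), scene (396,170)
- Blue look-alike: (193,153)
- Turquoise look-alike: (182,252)
- Knob pin: (168,204)
- Ball pin: (232,209)

I choose the steel bar head and check it in a close crop.

```bash
python3 - <<'E'
import cv2,numpy as np
t=cv2.imread('pics/top1.png');s=cv2.imread('pics/scene1.png')
a=cv2.resize(t[185:235,150:260],None,fx=5,fy=5,interpolation=cv2.INTER_CUBIC) #550x250
b=cv2.resize(s[135:205,350:440],None,fx=5,fy=5,interpolation=cv2.INTER_CUBIC) #450x350
o=np.zeros((600,800,3),np.uint8);o[:250,:550]=a;o[250:600,:450]=b
c=cv2.resize(t[220:250,370:400],None,fx=8,fy=8,interpolation=cv2.INTER_CUBIC);o[:240,555:795]=c
d=cv2.resize(s[185:215,235:275],None,fx=8,fy=8,interpolation=cv2.INTER_CUBIC);o[250:490,460:780]=d
cv2.imwrite('pics/crop1.png',o)
E
```

```text
(no output)
```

View pics/crop1.png

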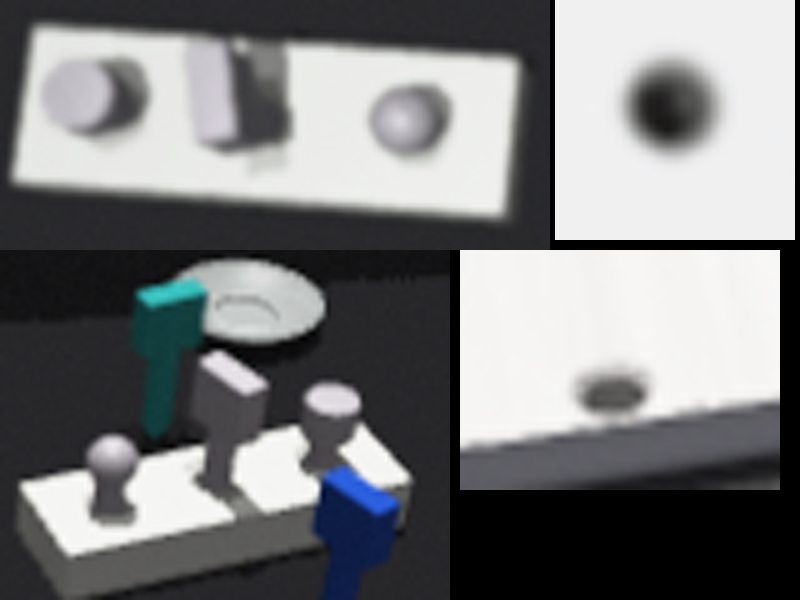

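The crops confirm the choice: a steel-grey bar head, with its top-face centre at about (192,203) in top and (397,159) in scene. Blue and turquoise stand outside the block. The hole mouth is clear at (384.5,233) in top and (254,203) in scene.

```bash
python3 - <<'E'
from h import *
from scipy.optimize import least_squares
T=cam('top');S=cam('scene')
for c,uv in((T,(384.5,233.1)),(S,(254,202.9))): print('hole',atz(c,uv,.036))
print('pin top',atz(T,(192.2,203.1),.097),atz(S,(397,159),.097))
print('pulleys/pivot/roller (z~.06)',*[atz(T,p,.06)[:2].round(4) for p in((357,159),(434,169),(436,211),(355,199))])
# plate fit: corner extraction from white mask
for n,c in(('top',T),('scene',S)):
    o=[q for q in outline_of(n,'lock_hole')][0]; m=o['mask'].astype(np.uint8)
    h=cv2.approxPolyDP(cv2.convexHull(np.vstack(cv2.findContours(m,0,2)[0])),4,True)[:,0]; print(n,h.tolist(),[atz(c,p,.036)[:2].round(3).tolist() for p in h])
obs=[(T,[(187.4,192.6),(194.4,192.6),(197.4,212.6),(189.4,214.6)])]
def corners(x,y,a):
    u=np.array([np.cos(a),np.sin(a)]);v=np.array([-u[1],u[0]])
    return [[*(np.array([x,y])+i*.018*u+j*.008*v),.097] for i,j in((1,1),(1,-1),(-1,-1),(-1,1))]
sc=[(401.6,163.6),(403.6,161.4),(393,155),(390,156.5)]
def f(p):
    return np.r_[(proj(T,corners(*p))-obs[0][1]).ravel(),0*(proj(S,corners(*p))-sc).ravel()]
x0=[*atz(T,(192.2,203.1),.097)[:2],.1]
r=least_squares(f,x0);print(r.x,np.rad2deg(r.x[2]),np.abs(r.fun).max()); print(proj(S,corners(*r.x)).round(1).tolist())
# block corners top of block z?
b=[(156.8,190),(254,196.6),(251.2,228.4),(152.4,221.6)]
for z in(.03,.034,.04): print(z,[atz(T,p,z)[:2].round(4).tolist() for p in b])
E
```

```text
hole [ 0.49456499 -0.05139747  0.036     ]
hole [ 0.50072559 -0.05107243  0.036     ]
pin top [0.53644997 0.29721267 0.097     ] [0.54018111 0.30022416 0.097     ]
pulleys/pivot/roller (z~.06) [0.6325 0.0031] [ 0.6156 -0.1435] [ 0.5349 -0.144 ] [0.5552 0.0072]
top [[344, 141], [451, 158], [438, 298], [323, 280]] [[0.676, 0.026], [0.645, -0.186], [0.375, -0.149], [0.406, 0.064]]
scene [[288, 172], [314, 256], [209, 276], [203, 185]] [[0.411, 0.062], [0.708, 0.019], [0.681, -0.185], [0.387, -0.151]]
[0.53652749 0.29732137 0.18235755] 10.448318022202459 1.2802952896913382
[[402.7, 161.0], [397.6, 163.0], [387.8, 156.0], [392.8, 154.1]]
0.03 [[0.5722, 0.3917], [0.5621, 0.2004], [0.5001, 0.203], [0.5099, 0.3946]]
0.034 [[0.5714, 0.39], [0.5614, 0.1997], [0.4997, 0.2023], [0.5095, 0.3928]]
0.04 [[0.5702, 0.3873], [0.5603, 0.1987], [0.4992, 0.2012], [0.5088, 0.3902]]
```

Request:
{"name": "move_arm", "arguments": {"series": [[2.5,-3.8,0,0,0,3],[2.5,-3.8,0,0,0,3],[2.5,-3.8,0,0,0,3],[2.5,-3.8,0,0,0,3],[2.5,-3.8,0,0,0,3],[2.5,-3.8,0,0,0,3],[2.5,-3.8,0,0,0,3],[2.5,-3.8,0,0,0,3]], "grip": 0.45, "force": 30}}

```text
clock: 1.5
position: [0.3722, 0.2954, 0.2461]
ee_rot: [-0.225, 3.133, 0.001]
force: [0.8, 1.2, 0.1]
width: 0.453
```

Request:
{"name": "move_arm", "arguments": {"series": [[4,0,-1,0,0,0],[4,0,-2,0,0,0],[4,0,-2,0,0,0],[3,0,-2,0,0,0],[1.5,0,-2,0,0,0],[0,0,0,0,0,0],[0,0,0,0,0,0]]}}

```text
clock: 2.2
position: [0.5359, 0.297, 0.1556]
ee_rot: [0.221, -3.133, 0.001]
force: [-0.4, 0.4, 0.6]
width: 0.449
```

```bash
python3 - <<'E'
from h import *
S=cam('scene');save(S,'s2.png');T=cam('top');save(T,'t2.png')
im=cv2.imread('pics/s2.png')[95:205,345:455]; cv2.imwrite('pics/c2.png',cv2.resize(im,None,fx=5,fy=5,interpolation=cv2.INTER_CUBIC))
p=monitor.observe()['position']
a=np.deg2rad(8);u=np.array([np.cos(a),np.sin(a),0]);v=np.array([-u[1],u[0],0])
for z in(.1366,.097,.063,.034):
  q=np.array([p[0],p[1],z]); print(z,((proj(S,[q])-[345,95])*5).round(0).tolist())
E
```

```text
0.1366 [[262.0, 246.0]]
0.097 [[251.0, 316.0]]
0.063 [[242.0, 374.0]]
0.034 [[235.0, 421.0]]
```

View pics/c2.png

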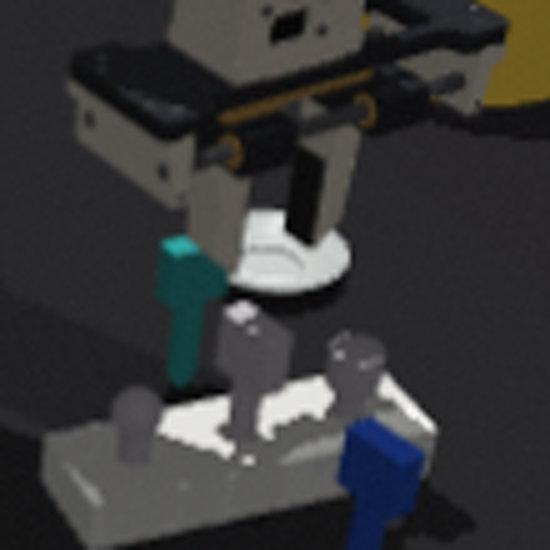

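The fingers straddle the head. The head-top centre in the crop, (257,326), is about 2 mm further in +x than predicted, so I nudge that way, descend and grip.

Request:
{"name": "move_arm", "arguments": {"series": [[0.2,0.1,-2,0,0,0],[0,0,-2,0,0,0],[0,0,-1.5,0,0,0],[0,0,-1,0,0,0],[0,0,-0.4,0,0,0],[0,0,0,0,0,0]]}}

```text
clock: 2.9
position: [0.5382, 0.2984, 0.0872]
ee_rot: [-0.222, 3.134, 0.001]
force: [-0.4, -0.2, 0.2]
width: 0.45
```

Request:
{"name": "move_arm", "arguments": {"series": [[0,0,0,0,0,0],[0,0,0,0,0,0],[0,0,0,0,0,0],[0,0,0,0,0,0],[0,0,0,0,0,0]], "grip": 0, "force": 40}}

```text
clock: 3.4
position: [0.5386, 0.2994, 0.0871]
ee_rot: [-0.222, 3.133, 0.003]
force: [0.1, 4.1, 0.0]
width: 0.175
```

Request:
{"name": "move_arm", "arguments": {"series": [[0,0.1,0.3,0,0,0],[0,0,1,0,0,0],[0,0,1.5,0,0,0],[0,0,2,0,0,0],[0,0,2,0,0,0],[0,0,2,0,0,0],[0,0,1,0,0,0],[0,0,0,0,0,0]]}}

```text
clock: 4.2
position: [0.5392, 0.2988, 0.1864]
ee_rot: [-0.22, 3.132, 0.001]
force: [0.2, -0.9, -1.6]
width: 0.172
```

```bash
python3 - <<'E'
from h import *
s=monitor.observe();print(s['clock'],s['position'],s['width'],s['force'])
a=np.deg2rad(-8);R=np.array([[np.cos(a),-np.sin(a)],[np.sin(a),np.cos(a)]])
H=np.array([.4957,-.0514]);P=H+R@[.052,-.085]
print('pivot',P)
# contact path: pin on the pulley side (cw side) of bar, 20mm off centreline, at radius r along bar
for q in(-.15,0,.2,.4,.6,.7,.75,.8,.85,.9):
  d=np.array([-np.sin(q),np.cos(q)]);n=np.array([np.cos(q),np.sin(q)]) # n: cw side (+x)
  print(q,[(r,(P+R@(d*r+n*.020)).round(4).tolist()) for r in(.09,.098,.110)])
h=np.array([-.052,.085]);print('hole r,ang',np.hypot(*h),np.arctan2(-h[0],h[1]))
E
```

```text
4.2 [0.53916245 0.29879201 0.18641252] 0.17247944824089814 [ 0.18208305 -0.91203644 -1.56838918]
pivot [ 0.53536423 -0.14280979]
-0.15 [(0.09, [0.5802, -0.0623]), (0.098, [0.5825, -0.0546]), (0.11, [0.5859, -0.0431])]
0 [(0.09, [0.5677, -0.0565]), (0.098, [0.5688, -0.0485]), (0.11, [0.5705, -0.0367])]
0.2 [(0.09, [0.5499, -0.0518]), (0.098, [0.5494, -0.0438]), (0.11, [0.5487, -0.0318])]
0.4 [(0.09, [0.5315, -0.0507]), (0.098, [0.5295, -0.043]), (0.11, [0.5264, -0.0314])]
0.6 [(0.09, [0.5133, -0.0533]), (0.098, [0.5097, -0.0461]), (0.11, [0.5044, -0.0354])]
0.7 [(0.09, [0.5045, -0.0559]), (0.098, [0.5002, -0.0492]), (0.11, [0.4938, -0.039])]
0.75 [(0.09, [0.5002, -0.0576]), (0.098, [0.4956, -0.051]), (0.11, [0.4887, -0.0412])]
0.8 [(0.09, [0.496, -0.0595]), (0.098, [0.491, -0.0531]), (0.11, [0.4837, -0.0437])]
0.85 [(0.09, [0.4918, -0.0615]), (0.098, [0.4866, -0.0555]), (0.11, [0.4788, -0.0464])]
0.9 [(0.09, [0.4878, -0.0638]), (0.098, [0.4823, -0.058]), (0.11, [0.474, -0.0493])]
hole r,ang 0.09964436762808022 0.5490251398075965
```

```bash
python3 -c "
from h import *
print(monitor.observe()['joints'].round(3))"
```

```text
[-0.685  0.471  0.132  1.678 -0.071  0.995  1.183]
```

Request:
{"name": "move_arm", "arguments": {"series": [[0.6,-4.4,0,0,0,-3],[0.6,-4.4,0,0,0,-3],[0.6,-4.4,0,0,0,-3],[0.6,-4.4,0,0,0,-3],[0.6,-4.4,0,0,0,-3],[0.6,-4.4,0,0,0,-3],[0.5,-4.4,0,0,0,-3],[0.5,-4.1,0,0,0,-3]], "force": 60}}

```text
clock: 5.0
position: [0.5835, -0.0524, 0.1837]
ee_rot: [-0.439, -3.109, 0.001]
force: [0.9, -0.5, -1.4]
width: 0.171
```

```bash
python3 -c "
from h import *
print(monitor.observe()['joints'].round(3),monitor.observe()['width'])"
```

```text
[-0.215  0.436  0.298  1.766 -0.151  0.964  1.433] 0.17070798676109877
```

Request:
{"name": "move_arm", "arguments": {"series": [[0,0,0,0,0,-7.8],[0,0,0,0,0,-7.8],[0,0,0,0,0,-7.8],[0,0,0,0,0,-7.8],[0,0,0,0,0,-7.8],[0,0,0,0,0,-7.8],[0,0,0,0,0,-7.7],[0,0,0,0,0,-7.5]]}}

```text
clock: 5.8
position: [0.5835, -0.0502, 0.1836]
ee_rot: [-1.982, -2.436, 0.003]
force: [-0.2, -0.9, -0.1]
width: 0.173
```

Request:
{"name": "move_arm", "arguments": {"series": [[0,0,0,0,0,0],[0,0,0,0,0,0]]}}

```text
clock: 6.0
position: [0.5839, -0.05, 0.184]
ee_rot: [-1.97, -2.446, 0.002]
force: [0.3, -0.0, -1.2]
width: 0.168
```

```bash
python3 - <<'E'
from h import *
S=cam('scene');save(S,'s3.png');T=cam('top');save(T,'t3.png')
s=monitor.observe();p=s['position'];print(p,s['ee_rot'],s['joints'].round(2))
f=3
a=cv2.imread('pics/s3.png')[110:280,190:320];b=cv2.imread('pics/t3.png')[130:300,315:450]
o=np.hstack([cv2.resize(a,None,fx=f,fy=f,interpolation=2),cv2.resize(b,None,fx=f,fy=f,interpolation=2)]);cv2.imwrite('pics/c3.png',o);print(o.shape)
z=p[2]-.081
for dz in(0,.057,.091): 
  q=[p[0],p[1],z+dz]; print(dz,((proj(S,[q])-[190,110]+.5)*f).round(), ((proj(T,[q])-[315,130]+.5)*f+[390,0]).round())
E
```

```text
[ 0.58411181 -0.05003801  0.18435082] [-1.97148581e+00 -2.44535535e+00  9.31766285e-04] [-0.41  0.47  0.57  1.78 -0.3   0.98  0.5 ]
(510, 795, 3)
0 [[216. 277.]] [[616. 149.]]
0.057 [[208. 211.]] [[637. 124.]]
0.091 [[203. 168.]] [[651. 108.]]
```

View pics/c3.png

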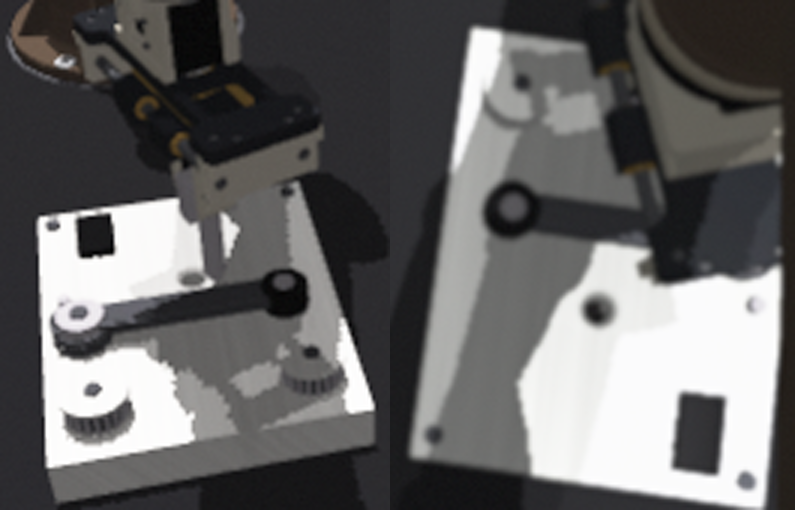

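The pin hangs straight on the TCP axis: its nose shows at (216,282) in the crop, predicted (216,277), the same small camera offset as before. The hole is at crop (599,308). I lower the pin on the pulley side of the arm.

Request:
{"name": "move_arm", "arguments": {"series": [[0,0,-2,0,0,0],[0,0,-2,0,0,0],[0,0,-1.5,0,0,0],[0,0,-0.8,0,0,0],[0,0,0,0,0,0],[0,0,0,0,0,0]]}}

```text
clock: 6.7
position: [0.5847, -0.0502, 0.1222]
ee_rot: [1.975, 2.443, 0.0]
force: [-0.5, -0.3, -2.1]
width: 0.167
```

Request:
{"name": "move_arm", "arguments": {"series": [[-0.8,0.1,0,0,0,0],[-0.8,0.1,0,0,0,0],[-1,0.2,0,0,0,0],[-1,0.2,0,0,0,0],[-1,0.1,0,0,0,0],[-1,0,0,0,0,0],[-1,-0.1,0,0,0,0],[-0.9,-0.2,0,0,0,0]]}}

```text
clock: 7.5
position: [0.5088, -0.0459, 0.1219]
ee_rot: [1.975, 2.443, 0.001]
force: [3.6, 0.3, -1.1]
width: 0.17
```

Request:
{"name": "move_arm", "arguments": {"series": [[-0.7,-0.3,0,0,0,0],[-0.5,-0.3,0,0,0,0],[-0.2,0,0,0,0,0],[0,0,0,0,0,0],[0,0,0,0,0,0]]}}

```text
clock: 8.0
position: [0.4957, -0.0518, 0.1217]
ee_rot: [1.975, 2.443, 0.0]
force: [2.3, 0.6, -0.0]
width: 0.172
```

```bash
python3 - <<'E'
from h import *
S=cam('scene');save(S,'s4.png');T=cam('top');save(T,'t4.png')
s=monitor.observe();p=s['position'];print(p,s['ee_rot'],s['width'],s['force'])
a=cv2.imread('pics/s4.png')[110:260,190:320];b=cv2.imread('pics/t4.png')[150:300,315:450]
f=3
o=np.hstack([cv2.resize(a,None,fx=f,fy=f,interpolation=2),cv2.resize(b,None,fx=f,fy=f,interpolation=2)]);cv2.imwrite('pics/c4.png',o)
z=p[2]-.081
for q in([p[0],p[1],z],[.4957,-.0514,.036]): print(((proj(S,[q])-[190,110]+.5)*f).round())
E
```

```text
[ 0.49579344 -0.05179997  0.12174272] [1.97486282e+00 2.44297254e+00 2.40502146e-04] 0.1730097011097381 [ 2.28770964  1.52562835 -0.1518159 ]
[[190. 272.]]
[[191. 276.]]
```

View pics/c4.png

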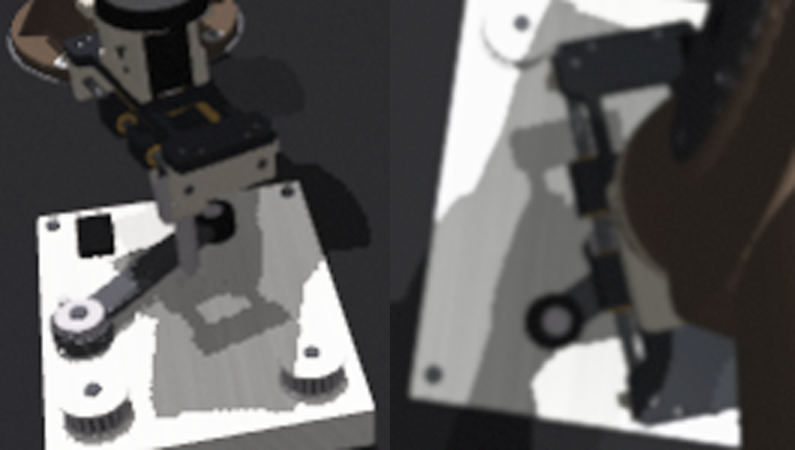

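The arm is swung back and resting on the pin; the nose, at (190,273) in the crop, covers the hole. I lower it gently.

Request:
{"name": "move_arm", "arguments": {"series": [[0,0,-0.4,0,0,0],[0,0,-0.4,0,0,0],[0,0,-0.4,0,0,0],[0,0,0,0,0,0]]}}

```text
clock: 8.5
position: [0.495, -0.052, 0.109]
ee_rot: [-1.975, -2.442, 0.002]
force: [2.7, 1.3, -2.7]
width: 0.17
```

Request:
{"name": "move_arm", "arguments": {"series": [[0,0,-0.5,0,0,0],[0,0,-0.5,0,0,0],[0,0,-0.5,0,0,0],[0,0,-0.5,0,0,0],[0,0,-0.3,0,0,0],[0,0,0,0,0,0]]}}

```text
clock: 9.1
position: [0.495, -0.052, 0.0862]
ee_rot: [-1.975, -2.442, 0.001]
force: [2.4, 0.7, -2.8]
width: 0.172
```

Request:
{"name": "move_arm", "arguments": {"series": [[0,0,-0.1,0,0,0],[0,0,-0.1,0,0,0],[0,0,0,0,0,0]]}}

```text
clock: 9.4
position: [0.4956, -0.052, 0.085]
ee_rot: [1.975, 2.443, 0.001]
force: [1.9, 2.1, 2.7]
width: 0.173
```

Bottomed out: the vertical force turned upward at TCP z 0.085. Now release and rise.

Request:
{"name": "move_arm", "arguments": {"series": [[0,0,0,0,0,0],[0,0,0,0,0,0],[0,0,0,0,0,0],[0,0,0,0,0,0]], "grip": 0.5}}

```text
clock: 9.8
position: [0.495, -0.0522, 0.0846]
ee_rot: [-1.975, -2.442, 0.001]
force: [-0.2, -0.3, -0.1]
width: 0.465
```

Request:
{"name": "move_arm", "arguments": {"series": [[0,0,1,0,0,0],[0,0,2,0,0,0],[0,0,3,0,0,0],[0,0,3,0,0,0],[0,4,2,0,0,0],[0,4,0,0,0,0],[0,4,0,0,0,0],[0,4,0,0,0,0]]}}

```text
clock: 10.6
position: [0.4952, 0.1094, 0.1958]
ee_rot: [1.976, 2.442, 0.001]
force: [0.3, -0.3, -0.3]
width: 0.503
```

Request:
{"name": "move_arm", "arguments": {"series": [[0,4,0,0,0,0],[0,4,0,0,0,0],[0,3,0,0,0,0],[0,0,0,0,0,0],[0,0,0,0,0,0]]}}

```text
clock: 11.1
position: [0.4952, 0.2181, 0.1951]
ee_rot: [1.973, 2.444, -0.001]
force: [0.2, -1.0, -0.9]
width: 0.5
```

```bash
python3 - <<'E'
from h import *
S=cam('scene');save(S,'s5.png');T=cam('top');save(T,'t5.png')
s=monitor.observe();print(s['position'],s['force'],s['width'])
a=cv2.imread('pics/s5.png')[130:280,190:320];b=cv2.imread('pics/t5.png')[150:300,315:450]
f=3
o=np.hstack([cv2.resize(a,None,fx=f,fy=f,interpolation=2),cv2.resize(b,None,fx=f,fy=f,interpolation=2)]);cv2.imwrite('pics/c5.png',o)
q=[[.4957,-.0514,.095],[.4957,-.0514,.061]]
print(((proj(S,q)-[190,130]+.5)*f).round().tolist(),((proj(T,q)-[315,150]+.5)*f+[390,0]).round().tolist())
E
```

```text
[0.49556858 0.21651307 0.1950893 ] [-0.22484024 -0.7824297  -0.10351487] 0.4994939812733911
[[183.0, 156.0], [188.0, 191.0]] [[618.0, 240.0], [607.0, 245.0]]
```

View pics/c5.png

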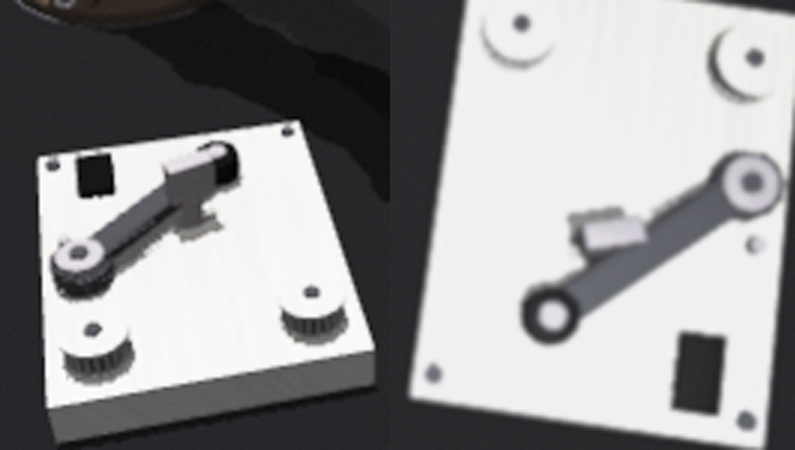

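The pin stands in the hole. Its head top is at (616,235) in the top crop, against (618,240) predicted for home, and the arm rests on it at about 0.73 rad.

```bash
python3 -c "
from h import *
print(workorder.sign_off())"
```

```text
the job is handed in; nothing more can be done
None
```

The lock pin is in the lock hole and holding the tensioner arm back. I handed the job in with the robot clock at about 11 s. `sign_off()` reports no verdict, so what follows rests on my own checks.

I took the steel bar-head pin out of the block and turned it so the jaws lined up with the push. With it I swung the arm back against its spring, pushed the pin down until it bottomed, let go and moved the gripper well clear.

**Last checks:**
- **Depth:** the vertical force turned upward at TCP height 0.085 m, which puts the nose about 32 mm below the plate top.
- **Position:** in the top picture the pin head is within about 2 px (roughly 3 mm) of where it should be when home. It looks upright in both views.
- **Arm:** it rests on the pin at about 0.73 rad, measured from the top picture.
- **Gripper:** open, about 0.27 m from the pin, with almost no force on the tool.

**What disagreed:**
- The scene camera reads about 1–2 px low, so early positions from the two cameras differed by 4–6 mm. I allowed for this, and the pin went into the hole without resistance.
- I judged that the pin and arm were still from the final pictures only; I did not measure their speeds.

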